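# Slide a counting chamber under the microscope's stage clip and hold it

### The job

Take the glass counting chamber off the draining rods, lay it flat on the microscope stage in front of the spring clip, ruled face up, and slide it lengthways, straight in under the clip's turned-up lip, until the clip drags on it and the middle of the chamber lies over the light hole. Finish still gripping the chamber there, flat on the stage, so that I can tighten the clip's thumbscrew: do not let go. Leave everything else on the bench where it is.

Things in the scene. Friction and masses are not known exactly. Their poses are not given: they have to be found in the camera images.
- chamber_centre (a point): Centre (half-way up) of the glass counting chamber: clear plate 76 x 35 x 4 mm, 30 g, silvery ruled band across its middle, white frosted ends. x along its length, y across its width, z out of the ruled face. It starts level, ruled face up, across two rods, free to be gripped by its long edges at its middle, between the rods. Either end may go in first. Fingertips reaching below it would meet the stage.
- chamber: The same counting chamber as a whole; its origin is the centre of its underside, 2 mm below the point above.
- rack: Fixed draining rack: black tray 130 x 250 x 14 mm with two 8 mm steel rods along its y at x = -24 and +24 mm, tops 49 mm above its origin (centre of the tray's underside, on the bench), 40 mm clear between them; end plates at y = -118 and +118 mm. The chamber and a culture slide lie across the rods, about 110 mm apart; which is at which end varies.
- light_hole (a point): Centre of the light hole (bright yellow disc 24 mm across, metal rim) at the level of the flat top of the microscope's black stage, 185 mm above the bench. x is the way the chamber is slid in, along the clip, away from the robot; y to the lamp column; z up. The stage reaches 125 mm along x and 80 mm along y either way from this point; only the clip and its post stand on it.
- scope: Fixed white inverted microscope; origin on the bench under the light hole, axes as the light hole's. Eyepiece tube and eyepieces beyond the stage, from y = -120 to -320 mm, up to 390 mm high; lamp column beyond y = +80 mm, leaning away from the stage, up to 540 mm high, its lamp head no nearer than y = +190 mm and 380 mm up.
- clip: Sprung steel leaf clip, 14 mm wide, 1.6 mm thick. Origin: its hinge on the post, 76 mm beyond the light hole along x, 10 mm above the stage. It reaches back towards the hole: its pressing pad is 52 mm from the hinge (24 mm beyond the hole), underside 2 mm above the stage at rest. A thumbscrew 19 mm across tops the post, 27 mm above the stage.
- clip_lip (a point): Tip of the clip's turned-up lip, 6 mm beyond the light hole and 11 mm above the stage at rest; from the pad the lip rises at 32 degrees towards the robot's side. A 4 mm plate pushed along the stage lifts the lip by itself with about 5 N of push; the clip then presses it down with about 3 N and it drags with 2 to 4 N.
- well_slide: Bystander on the rods: eight-well culture slide 76 x 26 mm, 13 mm high with an orange lid; origin under its centre.
- flask: Bystander: small clear culture flask lying flat, 75 x 42 x 24 mm plus a neck with a blue cap; origin under its centre.
- dishes: Bystander: two stacked clear dishes, 60 mm across, 30 mm high; origin under the centre.
- tip_box: Bystander: pipette tip box, blue with a clear lid, 124 x 85 x 75 mm; origin under the centre.
- tally: Bystander: round steel hand tally counter, 42 mm across, 38 mm high; origin under the centre.
- spray: Bystander: white bottle with blue cap, 68 mm across, 190 mm high; origin under the centre.
- cover_box: Bystander: open yellow cover-glass box, 60 x 60 x 18 mm; origin under the centre.
Mind the look-alikes: they are no part of the job. Of the things that look like the chamber, the middle-sized one is meant.

How it is judged (in metres and radians):
On the way, in this order (a step that is already met when the one before it is completed fails the run):
1. the chamber is lifted off the rods in the gripper (height (world z) of chamber_centre above 0.075 m and contact force between the fingers and chamber above 2 N), for 0.1 s.
2. the chamber lies flat on the stage, in front of the clip and not yet touching it (z of chamber_centre in the frame of light_hole between 0.0005 and 0.0045 m and angle between chamber_centre's own z axis and vertical below 0.08 rad and contact force between the fingers and chamber above 2 N and x of chamber_centre in the frame of light_hole between -0.1 and -0.025 m and contact force between chamber and clip below 0.05 N), for 0.1 s.
At the end, for the whole second after the job is handed in: Chamber still gripped (over 2 N), flat and face up on the stage (height within 2.5 mm, tilt under 0.08 rad), its middle within 7 mm of the light hole's centre, its length within 0.12 rad of the clip's direction, the clip pressing it with over 1 N, all at rest (z of chamber_centre in the frame of light_hole between 0.0005 and 0.0045 m and angle between chamber_centre's own z axis and vertical below 0.08 rad and contact force between the fingers and chamber above 2 N and linear speed of chamber below 0.02 m/s and horizontal distance between chamber_centre and light_hole below 0.007 m and angle between the x axis of chamber_centre and the x axis of light_hole, either way round below 0.12 rad and contact force between chamber and clip above 1 N); the arm keeps its last pose, push and grip.
It fails at once if the clip is forced: more than 25 N between it and the chamber (contact force between chamber and clip above 25 N).
It fails at once if one of the seven bystanders is moved by more than 30 mm (distance of any of well_slide, flask, dishes, tip_box, tally, spray, cover_box from where it was at the start of the episode above 0.03 m).
It also fails if it takes over 42 s, if anything falls off the work surface, if the arm or the gripper's body presses on something with over 40 N, if the wrist force passes 120 N, or if a joint passes its speed limit or range.

### The arm

A 6-joint arm with a two-finger parallel gripper is mounted at the origin on the work surface. World frame = base frame: x ahead of the robot, y to its left, z up, the work surface at z = 0. Lengths are in mm, angles in rad, forces in N, time in s.
With the tool pointing down it reaches from about 250 to 725 mm from the base axis. Payload 9.7 kg.
Tool frame: the origin (TCP) lies midway between the tips of the shut fingers; the grasp point (between the pads) lies hold_point_z behind it (hold_point_z is the distance from the TCP to the grasp point, in mm); z points along the fingers, y is the line along which they close (so a half turn about z gives the same grasp; the last joint's range is limited). The gripper opens to 85 mm and grips with 20 to 120 N. Pads are 22 mm wide; open, the fingers measure 114 mm over their backs; the gripper's body (76 mm by 85 mm) begins 54 mm behind the grasp point. The pads swing forward as they close: fully open they stand 13 mm farther back than shut.
Start: joints at [-1.18, 0.087, 0.176, 1.66, 0, 1.571], TCP at [209.508, -508.531, 231.284] pointing down, gripper open.
Joint ranges: [-3.13, 3.13], [-0.85, 1.81], [-1.15, 1.24], [-2.2, 2.28], [-1.44, 1.52], [-3.14, 3.14]. Speed limits (rad/s): [2.22, 2.22, 2.57, 3.14, 3.14, 3.14].

### API

Orientations are given as [roll, pitch, yaw] about the fixed x, y, z axes, in that order (R = Rz(yaw) Ry(pitch) Rx(roll)).
In Python, from workcell import * gives the robot as it stands. The module is installed in compiled form; this text tells all that it offers.
- The arm moves only by the tool arm_command, never from a script. Its argument "targets" is a list of rows, each a list of 5 numbers: the shift along the tool's x, y, z in cm, then the turn about the tool's z in degrees, then the opening in per cent of the stroke, from 0 (shut) to 100 (fully open). In form: [[dx, dy, dz, spin, grip], ...]. A call has 1 to 20 rows; each row is the pose to reach, as a shift and turn from the pose commanded when the call began, along the tool's axes at that moment; what a row does not reach only later rows make up. A row lasts 1/10 s, in which the tool goes at most 50 mm and 8.59 degrees, less where a joint would pass 70% of its speed; a pose out of reach is approached as far as the arm can. A call with a gripper value outside its range is refused whole. The fingers move at their own pace and stop on an object; "grip_force" is the grip in N (left out, the last holds). Time passes only in rows, so rows that repeat a pose let the fingers close. It gives the time, the measured TCP pose, the force, the opening and the grip force at its end, in the units of the state.
- get_state(): the state, without advancing time (a new reading comes with each control period).
- read_camera(name): name is "side" or "top"; returns (picture, depth): 400x640x3 uint8, red, green, blue; 400x640 float32, mm along the optical axis (not along the pixel's ray), 0 where there is no reading.
- calibration(name): a dict with "K" (3x3 intrinsics, pixels), "rvec" (rotation vector, rad) and "tvec" (3), from world to camera coordinates, as OpenCV has them. Camera axes: x right, y down, z forward; pixel columns grow to the right and rows downward; lengths in mm; the calibration is good to about 2 mm. A picture is of the moment at which its call begins. calibration takes no time and is no camera call.
- sign_off(): hands the job in; it is judged then, once.
Trained networks look in the newest picture that a camera, given by its name, has taken for a name from the list of things; names that differ only in an ending like _2 or _b are one class to them, and where a whole thing is asked for, a point or a joint stands for the part that bears it (a point fixed in the world has none). Each returns a list of dicts, best first, with "confidence" (0 to 1); they miss things now and then, are a little off and sometimes report something else, mostly with a low value. They report only what shows in the picture. A call takes as long as a camera call. They do not tell look-alikes from the thing itself.
- spot_in(camera, query): "bbox" ([left, top, right, bottom] in pixels, round what is visible of it).
- outline_of(camera, query): "pixels" (400x640 bool, what is visible of it) and "bbox" ([left, top, right, bottom] in pixels, round what is visible of it).
- pinpoint(camera, query): "point" ([column, row] in pixels: a listed point, or the origin of a listed thing).
The state is a dict: "t": time; "joint_pos": joint angles; "qvel": joint speeds; "effort": joint torques, N m; "position": TCP position; "eef_rot": TCP orientation; "contact_force": force on the tool from outside, world axes, zero at the start; "moment": the same for the moment, N m; "width": opening from 0.0 (shut) to 1.0 (fully open); "gripper_force": force on a finger pad.
Only numpy, scipy, OpenCV 4.12 (cv2) and the standard library are available. Lean on these libraries where they do the work, as an engineer would, in place of code of your own. Each camera call takes 0.05 s, during which the arm holds its last target. There are 200 camera calls.

## Working session

There is one attempt and no reset: what is moved stays moved. The work goes in short steps, Python scripts to look and compute and a tool call to move; the robot and the scene stay as the last step left them, time stands still between calls to the robot, and variables do not carry over. Pictures are saved under pics/ and viewed, at most 10 in all, crops included, and the job is handed in when it is done.

Besides the shell and the picture viewer there is one more tool, called after "Emit:" by a JSON object that holds its "api" and its "payload". arm_command: Moves the arm, as the interface text tells. Its arguments: {"type":"object","properties":{"targets":{"type":"array","items":{"type":"array","items":{"type":"number"}}},"grip_force":{"type":"number"}},"required":["targets"]}

```bash
mkdir -p pics
cat > h.py <<'E'
from workcell import *
import numpy as np, cv2
def cam(n):
    c=calibration(n);R=cv2.Rodrigues(np.array(c["rvec"],float))[0];return np.array(c["K"],float),R,np.array(c["tvec"],float).ravel()
def back(n,uv,d):
    K,R,t=cam(n);p=np.linalg.inv(K)@np.array([uv[0],uv[1],1.])*d;return R.T@(p-t)
def onz(n,uv,z):
    K,R,t=cam(n);r=R.T@np.linalg.inv(K)@np.array([uv[0],uv[1],1.]);c=-R.T@t;return c+r*(z-c[2])/r[2]
def proj(n,P):
    c=calibration(n);return cv2.projectPoints(np.array(P,float).reshape(-1,3),np.array(c["rvec"],float),np.array(c["tvec"],float),np.array(c["K"],float),None)[0].reshape(-1,2)
E
python3 - <<'E'
from h import *
for n in("top","side"):
    p,d=read_camera(n);cv2.imwrite(f"pics/{n}0.png",p[:,:,::-1]);np.save(f"d_{n}0",d)
    K,R,t=cam(n);print(n,"cam at",(-R.T@t).round(),"f",K[0,0])
    for q,z in(("chamber_centre",51),("light_hole",185),("clip_lip",196),("rack",0),("well_slide",49)):
        for r in pinpoint(n,q)[:3]:
            u=r["point"];print(n,q,round(r["confidence"],2),np.round(u),onz(n,u,z).round(1))
s=get_state();print(s)
E
```

```text
top cam at [ 281.    7. 1236.] f 403.0919651704622
top chamber_centre 0.87 [218. 304.] [247.8 300.8  51. ]
top chamber_centre 0.67 [240. 243.] [414.  224.2  51. ]
top chamber_centre 0.55 [215. 202.] [547.2 286.9  51. ]
top light_hole 0.64 [304. 156.] [611.1   6.8 185. ]
top light_hole 0.18 [240. 240.] [407.9 198.1 185. ]
top clip_lip 0.44 [302. 149.] [630.2   7.9 196. ]
top rack 0.76 [231. 244.] [419.8 261.2   0. ]
top rack 0.7 [301. 157.] [667.6  15.1   0. ]
top well_slide 0.74 [209. 247.] [413.2 314.5  49. ]
top well_slide 0.51 [376. 259.] [ 316.9 -165.7   49. ]
side cam at [ 240. 1297.  854.] f 427.8356514909066
side chamber_centre 0.87 [380. 302.] [249.4 370.   51. ]
side chamber_centre 0.52 [279. 291.] [541.2 364.   51. ]
side chamber_centre 0.46 [332. 264.] [406.9 214.9  51. ]
side light_hole 0.82 [284. 193.] [607.8   9.3 185. ]
side light_hole 0.18 [356. 197.] [358.1   5.7 185. ]
side clip_lip 0.38 [278. 187.] [633.5 -17.4 196. ]
side clip_lip 0.31 [320. 283.] [394.9 489.5 196. ]
side rack 0.91 [326. 287.] [417.7 265.6   0. ]
side rack 0.3 [354. 184.] [ 410.2 -486.9    0. ]
side well_slide 0.75 [320. 281.] [430.7 301.2  49. ]
side well_slide 0.36 [328. 267.] [418.  227.1  49. ]
{'t': 0.6, 'joint_pos': array([-1.18000485e+00,  8.68732416e-02,  1.75917379e-01,  1.65979344e+00,
        5.90990511e-06,  1.57079357e+00]), 'qvel': array([ 1.22696944e-03, -8.45890043e-04, -2.12032226e-04, -1.66608216e-03,
        3.35500285e-05,  1.24779729e-03]), 'effort': array([-2.62231551e-04, -5.19817722e+01,  4.64694107e+01,  1.12255238e-03,
        7.67021493e-05, -6.82447890e-06]), 'position': array([ 209.5093122 , -508.53748371,  231.30781249]), 'eef_rot': array([ 3.14154563e+00, -5.90977555e-06,  3.90794235e-01]), 'contact_force': array([ 0.22651473, -0.38996093, -0.02382608]), 'moment': array([-0.02393848, -0.02676893,  0.02911667]), 'gripper_force': 0.0, 'width': 0.9955699212508473}
```

View pics/top0.png

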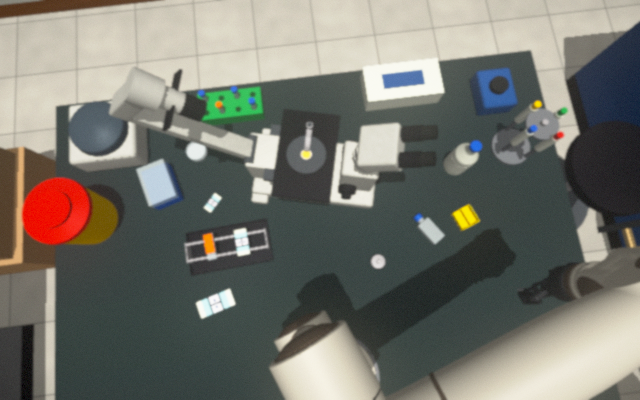

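View pics/side0.png

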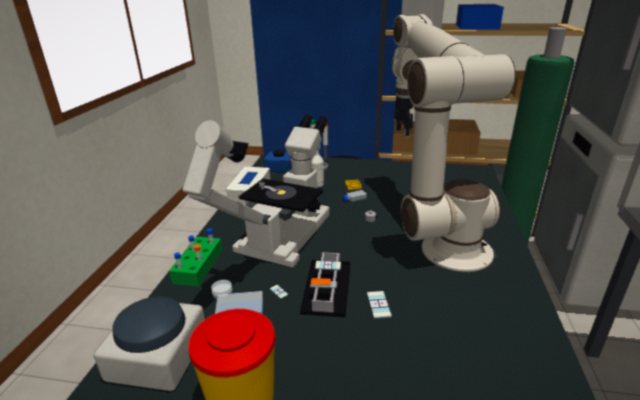

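The top view shows the rack at about (228,246), with the orange-lidded slide at (209,244) and the chamber across the rods at (241,241). The look-alikes lie on the bench at (215,303) and (213,202). The light hole is at (306,155), and the clip runs up to its post at about (309,125).

Run:
```python
from h import *
p=cv2.imread("pics/top0.png");d=np.load("d_top0.npy")
a=cv2.resize(p[215:285,175:285],(770,490),interpolation=cv2.INTER_CUBIC);cv2.imwrite("pics/c1.png",a)
b=cv2.resize(p[100:210,240:350],(590,590),interpolation=cv2.INTER_CUBIC);cv2.imwrite("pics/c2.png",b)
K,R,t=cam("top");v,u=np.mgrid[:400,:640]
P=(np.stack([u*d,v*d,d],-1)@np.linalg.inv(K).T-t)@R
def rect(m,nm):
    q=P[m][:,:2].astype(np.float32);print(nm,len(q),P[m][:,2].mean().round(1),cv2.minAreaRect(q))
m=(abs(P[...,2]-185)<8)&(d>0)&(u>265)&(u<345)&(v>100)&(v<210)
n,l,s,c=cv2.connectedComponentsWithStats(cv2.morphologyEx(m.astype(np.uint8),cv2.MORPH_OPEN,np.ones((5,5))));i=1+s[1:,4].argmax();rect(l==i,"stage")
q=P[l==i][:,:2]
roi=(u>175)&(u<285)&(v>215)&(v<285)&(d>0)
rect(roi&(abs(P[...,2]-14)<6),"tray")
for n in("top","side"):
  if n=="side":
    d=np.load("d_side0.npy");K,R,t=cam("side");P=(np.stack([u*d,v*d,d],-1)@np.linalg.inv(K).T-t)@R
  read_camera(n)
  for q in("chamber","clip","well_slide"):
   for r in outline_of(n,q)[:3]:
    m=r["pixels"];mm=m&(d>0);print(n,q,round(r["confidence"],2),np.round(r["bbox"]),np.median(P[mm],0).round(1))
    w=np.array([onz(n,(x,y),{"chamber":53,"clip":192,"well_slide":62}[q])[:2] for y,x in np.argwhere(m)],np.float32);print("   ",cv2.minAreaRect(w))
```

```text
stage 5014 183.6 ((617.6500854492188, -0.783905029296875), (160.152099609375, 250.72213745117188), 75.72779083251953)
tray 307 12.5 ((413.5699462890625, 264.428466796875), (130.44671630859375, 250.4782257080078), 3.201918125152588)
top chamber 0.81 [234. 229. 254. 257.] [414.1 217.2  51.4]
    ((416.2475280761719, 217.60496520996094), (75.9090576171875, 38.71747589111328), 6.819235324859619)
top chamber 0.75 [196. 290. 232. 318.] [250.9 319.1   4.3]
    ((252.25497436523438, 305.7206726074219), (46.5314826965332, 103.69784545898438), 15.576102256774902)
top chamber 0.59 [207. 194. 224. 213.] [556.  305.6   0.7]
    ((544.4254760742188, 293.6026916503906), (27.14313316345215, 58.354164123535156), 47.20832824707031)
top well_slide 0.54 [206. 233. 218. 258.] [412.9 309.9  59.6]
    ((413.16436767578125, 308.9679870605469), (71.02251434326172, 28.014848709106445), 5.941686630249023)
side chamber 0.87 [365. 287. 390. 319.] [254.7 327.8   5.7]
    ((254.16436767578125, 379.1456298828125), (47.84956359863281, 108.73735809326172), 15.042070388793945)
side chamber 0.7 [316. 264. 338. 271.] [423.2 223.3  53.3]
    ((422.0250244140625, 221.67205810546875), (76.07079315185547, 39.34253692626953), 3.5773632526397705)
side chamber 0.65 [274. 286. 283. 299.] [559.7 310.5   3.4]
    ((541.0074462890625, 366.92431640625), (20.959609985351562, 50.43511962890625), 46.30772018432617)
side well_slide 0.66 [309. 279. 337. 290.] [414.9 319.3  60.7]
    ((416.8321533203125, 322.8447265625), (67.7472915649414, 36.80340576171875), 8.604903221130371)
```

View pics/c1.png

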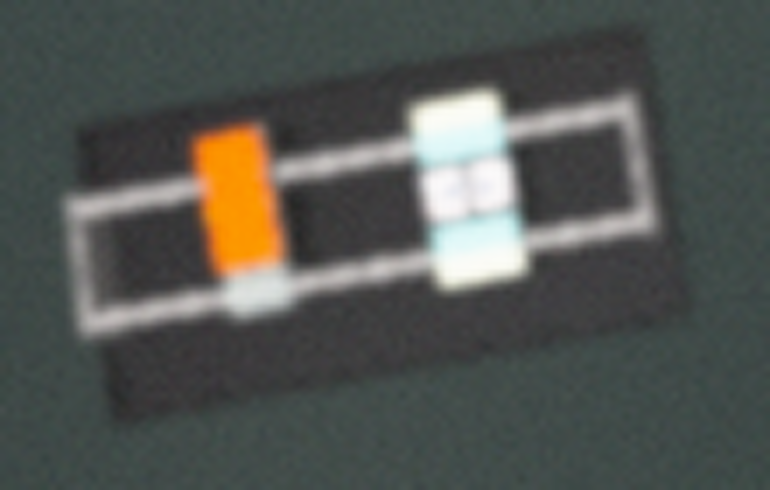

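View pics/c2.png

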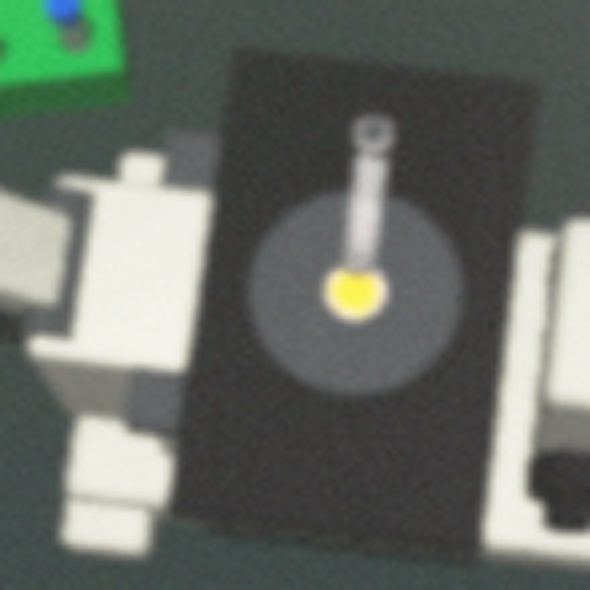

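The crops show the chamber centred at about (241.6,241.6) px with its length square to the rods, and the hole at about (305.8,154.0). The clip runs straight up the stage from the hole.

```bash
cat >> h.py <<'E'
def tri(a,b):
    A=[];
    for n,uv in(("top",a),("side",b)):
        K,R,t=cam(n);M=K@np.c_[R,t];A+=[uv[0]*M[2]-M[0],uv[1]*M[2]-M[1]]
    x=np.linalg.svd(np.array(A))[2][-1];return x[:3]/x[3]
E
python3 - <<'E'
from h import *
f=lambda x,y:(175+(x+.5)/7-.5,215+(y+.5)/7-.5)
C=[onz("top",f(*c),53) for c in((410,103),(500,90),(528,275),(440,290))]
print(np.round(C,1),np.mean(C,0).round(1))
e=(C[0]+C[1]-C[2]-C[3])/2;print("chamber len",np.hypot(*e[:2]),"yaw",np.degrees(np.arctan2(e[1],e[0])))
r=[onz("top",f(*c),45) for c in((67,208),(630,108),(85,328),(655,222))]
for i in(0,2):
    w=r[i+1]-r[i];print("rod dir",np.degrees(np.arctan2(w[1],w[0]))+90,np.hypot(*w[:2]))
print("rack centre",np.mean(r,0).round(1))
g=lambda x,y:(240+(x+.5)/5.364-.5,100+(y+.5)/5.364-.5)
S=[onz("top",g(*c),185) for c in((235,48),(538,85),(478,555),(180,517))];print("stage corners",np.round(S,1),np.mean(S,0).round(1))
w=S[0]+S[1]-S[2]-S[3];print("stage yaw",np.degrees(np.arctan2(w[1],w[0])))
H=[]
for n in("top","side"):
    h=cv2.cvtColor(cv2.imread(f"pics/{n}0.png"),cv2.COLOR_BGR2HSV).astype(int)
    hp=proj(n,[615,4,185])[0];v,u=np.mgrid[:400,:640]
    m=(abs(h[...,0]-27)<7)&(h[...,1]>90)&(h[...,2]>150)&(np.hypot(u-hp[0],v-hp[1])<14)
    c=np.argwhere(m).mean(0)[::-1];H.append(c);print(n,"hole",c.round(1),m.sum(),onz(n,c,185).round(1))
print("tri hole",tri(*H).round(1))
post=onz("top",g(374,133),212);print("post",post.round(1), np.degrees(np.arctan2(*(post-onz("top",H[0],185))[[1,0]])))
# side chamber
p=cv2.imread("pics/side0.png");cv2.imwrite("pics/s1.png",cv2.resize(p[170:330,230:390],(600,600),interpolation=cv2.INTER_CUBIC))
E
```

```text
[[456.7 239.5  53. ]
 [457.4 201.4  53. ]
 [378.8 196.8  53. ]
 [377.2 233.7  53. ]] [417.5 217.9  53. ]
chamber len 79.21453497174326 yaw 3.7673260306166143
rod dir 2.9245610497399923 239.81990271749444
rod dir 3.3107962678319467 241.0881308246241
rack centre [412.8 265.9  45. ]
stage corners [[ 756.6   46.2  185. ]
 [ 716.4 -107.2  185. ]
 [ 474.9  -44.   185. ]
 [ 512.6  100.3  185. ]] [615.1  -1.2 185. ]
stage yaw -13.585308848364113
top hole [305.7 153.9] 49 [6.176e+02 3.000e-01 1.850e+02]
side hole [281.1 191.7] 23 [620.8  -1.9 185. ]
tri hole [6.188e+02 5.000e-01 1.859e+02]
post [690.2 -19.1 212. ] -14.997973306104406
```

View pics/s1.png

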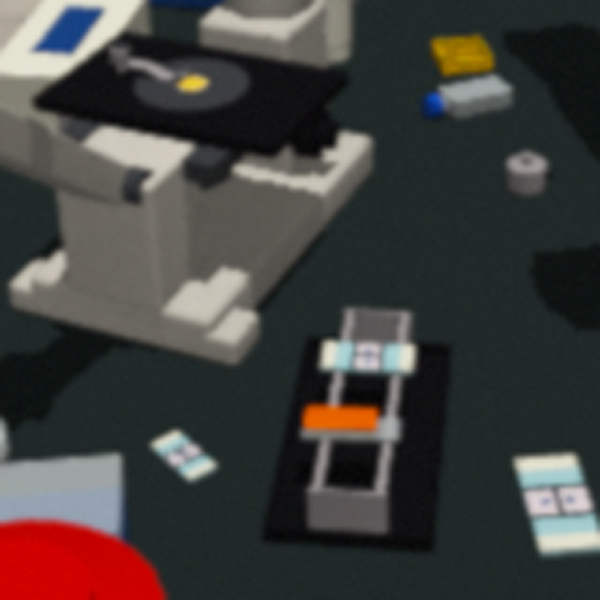

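Emit:
{"api": "arm_command", "payload": {"targets": [[46.9,-59.2,11.1,18.9,75],[46.9,-59.2,11.1,18.9,75],[46.9,-59.2,11.1,18.9,75],[46.9,-59.2,11.1,18.9,75],[46.9,-59.2,11.1,18.9,75],[46.9,-59.2,11.1,18.9,75],[46.9,-59.2,11.1,18.9,75],[46.9,-59.2,11.1,18.9,75],[46.9,-59.2,11.1,18.9,75],[46.9,-59.2,11.1,18.9,75],[46.9,-59.2,11.1,18.9,75],[46.9,-59.2,11.1,18.9,75],[46.9,-59.2,11.1,18.9,75],[46.9,-59.2,11.1,18.9,75],[46.9,-59.2,11.1,18.9,75],[46.9,-59.2,11.1,18.9,75],[46.9,-59.2,11.1,18.9,75],[46.9,-59.2,11.1,18.9,75],[46.9,-59.2,11.1,18.9,75],[46.9,-59.2,11.1,18.9,75]], "grip_force": 30}}

```text
t: 3.0
position: [432.7, 63.2, 121.7]
eef_rot: [-3.104, 0.001, 0.122]
contact_force: [0.4, -0.0, 0.2]
width: 0.753
gripper_force: 0.0
```

Run:
```python
from h import *
import workcell
print([ (k,getattr(workcell,k)) for k in dir(workcell) if "hold" in k.lower()])
s=get_state();print(s["t"],s["position"],s["eef_rot"],s["width"],s["contact_force"])
p,d=read_camera("side");cv2.imwrite("pics/side1.png",p[:,:,::-1])
pp=proj("side",[s["position"],[417.5,217.7,53]]).round();print(pp)
a=cv2.resize(p[190:310,260:400,::-1],(700,600),interpolation=cv2.INTER_CUBIC);cv2.imwrite("pics/s2.png",a)
```

```text
[('hold_point_z', 18.700000000000003)]
3.0 [432.73761213  63.24453133 121.69613476] [-3.10430021e+00  9.59390337e-04  1.21821972e-01] 0.7531300523583825 [ 0.40535651 -0.02382776  0.1712694 ]
[[331. 220.]
 [329. 264.]]
```

View pics/s2.png

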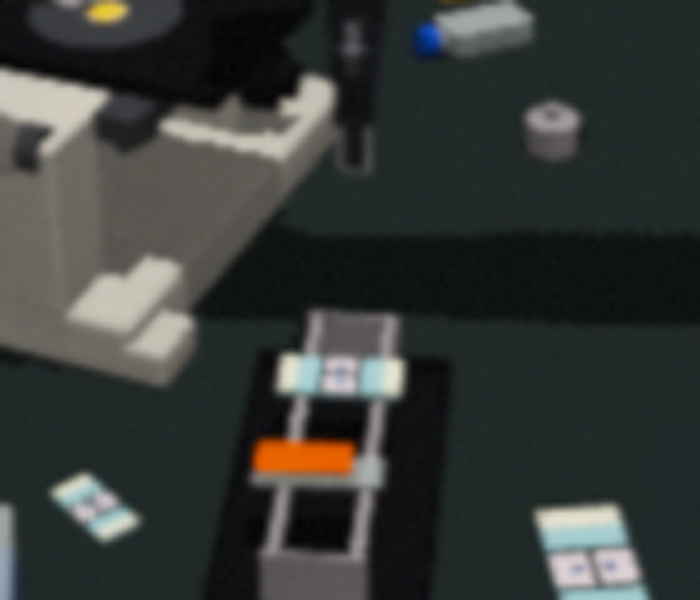

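The crop shows the gripper still short of the rack, at about (355,165) in the crop, with the path clear. I'll let it settle before I command the rest.

Emit:
{"api": "arm_command", "payload": {"targets": [[0,0,0,0,75],[0,0,0,0,75],[0,0,0,0,75]]}}

```text
t: 3.35
position: [432.6, 63.4, 121.7]
eef_rot: [-3.104, 0.001, 0.122]
contact_force: [-0.5, -0.6, 0.3]
width: 0.748
gripper_force: 0.0
```

```bash
cat >> h.py <<'E'
def go(x,y,z,yawdeg):
    s=get_state();yaw=s["eef_rot"][2];D=np.array([x,y,z])-s["position"];c,n=np.cos(yaw),np.sin(yaw)
    print("t",s["t"],"pos",s["position"].round(1),"rot",s["eef_rot"].round(3),"w",round(s["width"],3),"F",s["contact_force"].round(1))
    print("rel cm",(np.array([D[0]*c+D[1]*n,D[0]*n-D[1]*c,-D[2]])/10).round(2),"spin",round(np.degrees(yaw)-yawdeg,2))
E
python3 -c "
from h import *
go(417.5,217.7,120,3.5)"
```

```text
t 3.35 pos [432.6  63.4 121.7] rot [-3.104e+00  1.000e-03  1.220e-01] w 0.748 F [-0.5 -0.6  0.3]
rel cm [  0.38 -15.5    0.17] spin 3.5
```

Emit:
{"api": "arm_command", "payload": {"targets": [[0.38,-15.5,0.17,3.5,75],[0.38,-15.5,0.17,3.5,75],[0.38,-15.5,0.17,3.5,75],[0.38,-15.5,0.17,3.5,75],[0.38,-15.5,0.17,3.5,75],[0.38,-15.5,0.17,3.5,75],[0.38,-15.5,0.17,3.5,75],[0.38,-15.5,0.17,3.5,75],[0.38,-15.5,0.17,3.5,75],[0.38,-15.5,0.17,3.5,75]]}}

```text
t: 4.35
position: [434.8, 74.9, 125.7]
eef_rot: [-3.067, 0.005, 0.123]
contact_force: [0.1, 0.2, -0.2]
width: 0.755
gripper_force: 0.0
```

```bash
python3 -c "
from h import *
go(417.5,217.7,120,3.5);print(get_state()['joint_pos'].round(3))"
```

```text
t 4.35 pos [434.8  74.9 125.7] rot [-3.067  0.005  0.123] w 0.755 F [ 0.1  0.2 -0.2]
rel cm [  0.04 -14.38   0.57] spin 3.57
[ 0.122 -0.184 -0.29   1.47   0.075  3.141]
```

Joint 6 has hit its limit (3.14), so this grasp needs the other half-turn.

Emit:
{"api": "arm_command", "payload": {"targets": [[0,0,0,-60,75],[0,0,0,-60,75],[0,0,0,-60,75],[0,0,0,-60,75],[0,0,0,-60,75],[0,0,0,-60,75],[0,0,0,-60,75],[0,0,0,-60,75]]}}

```text
t: 5.15
position: [434.8, 74.9, 125.7]
eef_rot: [-3.1, -0.063, 1.171]
contact_force: [0.3, -0.8, 0.3]
width: 0.752
gripper_force: 0.0
```

```bash
python3 -c "
from h import *
go(417.5,217.7,120,183.5);print(get_state()['joint_pos'].round(3))"
```

```text
t 5.15 pos [434.8  74.9 125.7] rot [-3.1   -0.063  1.171] w 0.752 F [ 0.3 -0.8  0.3]
rel cm [12.48 -7.15  0.57] spin -116.39
[ 0.122 -0.184 -0.29   1.47   0.075  2.091]
```

The commanded pose kept a tilt of 0.075 rad from running against joint 6's upper limit. Running it the same way against the lower limit should undo that.

Emit:
{"api": "arm_command", "payload": {"targets": [[0,0,0,-150,75],[0,0,0,-150,75],[0,0,0,-150,75],[0,0,0,-150,75],[0,0,0,-150,75],[0,0,0,-150,75],[0,0,0,-150,75],[0,0,0,-150,75],[0,0,0,-150,75],[0,0,0,-150,75],[0,0,0,-150,75],[0,0,0,-150,75],[0,0,0,-150,75],[0,0,0,-150,75],[0,0,0,-150,75],[0,0,0,-150,75],[0,0,0,-150,75],[0,0,0,-150,75]]}}

```text
t: 6.95
position: [434.8, 74.9, 125.7]
eef_rot: [3.075, 0.034, -2.495]
contact_force: [0.0, 0.2, -0.3]
width: 0.752
gripper_force: 0.0
```

Emit:
{"api": "arm_command", "payload": {"targets": [[0,0,0,-149,75],[0,0,0,-149,75],[0,0,0,-149,75],[0,0,0,-149,75],[0,0,0,-149,75],[0,0,0,-149,75],[0,0,0,-149,75],[0,0,0,-149,75],[0,0,0,-149,75],[0,0,0,-149,75],[0,0,0,-149,75],[0,0,0,-149,75],[0,0,0,-149,75],[0,0,0,-149,75],[0,0,0,-149,75],[0,0,0,-149,75],[0,0,0,-149,75],[0,0,0,-149,75]]}}

```text
t: 8.75
position: [434.8, 74.9, 125.7]
eef_rot: [-3.067, 0.006, 0.106]
contact_force: [0.3, -0.1, -0.0]
width: 0.751
gripper_force: 0.0
```

```bash
python3 -c "
from h import *
go(417.5,217.7,120,183.5);print(get_state()['joint_pos'].round(3))"
```

```text
t 8.75 pos [434.8  74.9 125.7] rot [-3.067  0.006  0.106] w 0.751 F [ 0.3 -0.1 -0. ]
rel cm [ -0.21 -14.38   0.57] spin -177.41
[ 0.122 -0.184 -0.29   1.47   0.075 -3.126]
```

Emit:
{"api": "arm_command", "payload": {"targets": [[0,15.5,0,-4,75],[0,15.5,0,-4,75],[0,15.5,0,-4,75],[0,15.5,0,-4,75],[0,15.5,0,-4,75],[0,15.5,0,-4,75]]}}

```text
t: 9.35
position: [435.2, 61.0, 114.9]
eef_rot: [-3.104, 0.002, 0.113]
contact_force: [-0.5, 0.7, -0.5]
width: 0.749
gripper_force: 0.0
```

```bash
python3 -c "
from h import *
go(417.5,217.7,120,183.5);print(get_state()['joint_pos'].round(4))"
```

```text
t 9.35 pos [435.2  61.  114.9] rot [-3.104e+00  2.000e-03  1.130e-01] w 0.749 F [-0.5  0.7 -0.5]
rel cm [ 1.000e-02 -1.577e+01 -5.100e-01] spin -177.02
[ 0.1147 -0.1897 -0.3142  1.4481  0.0378 -3.14  ]
```

It works as predicted: the tilt has halved. I'll repeat it, raised by 1 cm.

Emit:
{"api": "arm_command", "payload": {"targets": [[0,15.6,-0.3,-4,75],[0,15.6,-0.3,-4,75],[0,15.6,-0.3,-4,75],[0,15.6,-0.3,-4,75],[0,15.6,-0.3,-4,75],[0,15.6,-0.3,-4,75]]}}

```text
t: 9.95
position: [434.7, 53.7, 112.3]
eef_rot: [-3.141, 0.0, 0.122]
contact_force: [-0.9, -0.3, -0.4]
width: 0.749
gripper_force: 0.0
```

```bash
python3 -c "
from h import *
go(417.5,217.7,120,183.5);print(get_state()['joint_pos'].round(4))"
```

```text
t 9.95 pos [434.7  53.7 112.3] rot [-3.141  0.     0.122] w 0.749 F [-0.9 -0.3 -0.4]
rel cm [  0.28 -16.48  -0.77] spin -176.53
[ 1.2270e-01 -1.9410e-01 -3.2240e-01  1.4427e+00  4.0000e-04 -3.1406e+00]
```

Emit:
{"api": "arm_command", "payload": {"targets": [[0.28,-16.48,-0.77,120,75],[0.28,-16.48,-0.77,120,75],[0.28,-16.48,-0.77,120,75],[0.28,-16.48,-0.77,120,75],[0.28,-16.48,-0.77,120,75],[0.28,-16.48,-0.77,120,75],[0.28,-16.48,-0.77,120,75],[0.28,-16.48,-0.77,120,75],[0.28,-16.48,-0.77,120,75],[0.28,-16.48,-0.77,120,75],[0.28,-16.48,-0.77,120,75],[0.28,-16.48,-0.77,120,75],[0.28,-16.48,-0.77,120,75],[0.28,-16.48,-0.77,120,75],[0.28,-16.48,-0.77,120,75]]}}

```text
t: 11.45
position: [417.5, 217.7, 120.0]
eef_rot: [3.141, 0.0, -1.978]
contact_force: [-1.2, -0.1, -0.2]
width: 0.748
gripper_force: 0.0
```

Emit:
{"api": "arm_command", "payload": {"targets": [[0,0,0,63.5,75],[0,0,0,63.5,75],[0,0,0,63.5,75],[0,0,0,63.5,75],[0,0,0,63.5,75],[0,0,0,63.5,75],[0,0,0,63.5,75],[0,0,0,63.5,75],[0,0,0,63.5,75]]}}

```text
t: 12.35
position: [417.4, 217.7, 120.0]
eef_rot: [3.141, -0.0, -3.082]
contact_force: [0.1, -0.5, 0.2]
width: 0.752
gripper_force: 0.0
```

Run:
```python
from h import *
print(get_state()['joint_pos'].round(4))
p,d=read_camera("side");q,_=read_camera("top")
a=cv2.resize(p[220:300,290:370,::-1],(480,480),interpolation=cv2.INTER_CUBIC);b=cv2.resize(q[205:285,195:275,::-1],(320,480)if 0 else (480,480),interpolation=cv2.INTER_CUBIC)
cv2.imwrite("pics/s3.png",cv2.resize(np.hstack([a,b]),(800,400)))
go(417.5,217.7,49.5,183.5)
```

```text
[ 4.8040e-01 -1.1550e-01 -2.3880e-01  1.4477e+00  3.0000e-04  4.2040e-01]
t 12.45 pos [417.4 217.7 120. ] rot [ 3.141 -0.    -3.079] w 0.748 F [-0.2  0.6 -0.1]
rel cm [-0.01  0.    7.05] spin -359.9
```

View pics/s3.png

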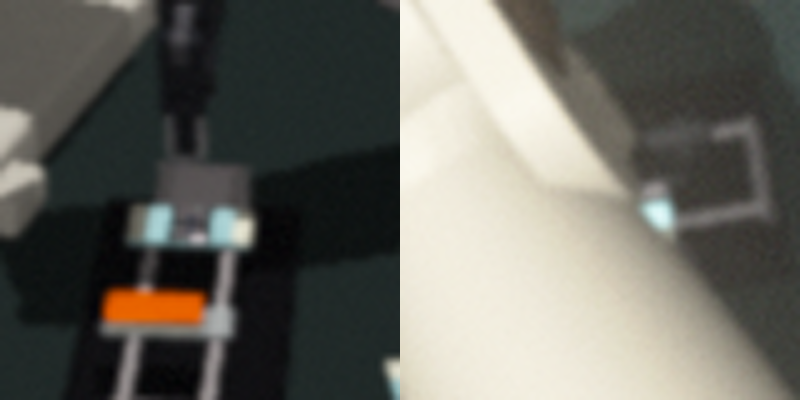

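The left crop (side view) shows the fingers straight above the chamber's middle, and the right one (top view) is hidden by the arm. I'll descend and grip.

Emit:
{"api": "arm_command", "payload": {"targets": [[0,0,3,0,75],[0,0,5.5,0,75],[0,0,7.05,0,75],[0,0,7.05,0,75],[0,0,7.05,0,75],[0,0,7.05,0,20],[0,0,7.05,0,20],[0,0,7.05,0,20],[0,0,7.05,0,20],[0,0,7.05,0,20],[0,0,7.05,0,20],[0,0,7.05,0,20],[0,0,7.05,0,20],[0,0,7.05,0,20]], "grip_force": 30}}

```text
t: 13.85
position: [418.0, 218.0, 50.8]
eef_rot: [3.141, 0.002, -3.08]
contact_force: [-0.8, 0.3, 5.8]
width: 0.385
gripper_force: 29.3
```

Emit:
{"api": "arm_command", "payload": {"targets": [[0,0,-1,0,20],[0,0,-3,0,20],[0,0,-6,0,20],[0,0,-10,0,20],[0,0,-14,0,20],[0,0,-18,0,20],[0,0,-20,0,20],[0,0,-20,0,20]]}}

```text
t: 14.65
position: [418.3, 218.1, 253.5]
eef_rot: [3.139, 0.005, -3.081]
contact_force: [-0.7, -0.1, -1.2]
width: 0.386
gripper_force: 29.9
```

Run:
```python
from h import *
p,d=read_camera("side")
s=get_state();c=proj("side",s["position"])[0].astype(int);print(c,s["gripper_force"],s["joint_pos"].round(3))
cv2.imwrite("pics/s4.png",cv2.resize(p[c[1]-35:c[1]+35,c[0]-40:c[0]+40,::-1],(640,560),interpolation=cv2.INTER_CUBIC))
h=np.radians(-14.3);f=lambda a,b:(618.5+a*np.cos(h)-b*np.sin(h),a*np.sin(h)+b*np.cos(h))
print(f(-55,0));go(440,40,260,180-14.3);go(*f(-55,0),260,180-14.3)
```

```text
[328 208] 29.869050979614258 [ 0.48  -0.095  0.034  1.697  0.     0.42 ]
(np.float64(565.2041347726222), np.float64(13.58494569975086))
t 14.7 pos [418.  217.9 251.2] rot [ 3.140e+00  2.000e-03 -3.081e+00] w 0.38 F [ 0.1  0.9 -0.3]
rel cm [ -1.12 -17.89  -0.88] spin -342.21
t 14.7 pos [418.  217.9 251.2] rot [ 3.140e+00  2.000e-03 -3.081e+00] w 0.38 F [ 0.1  0.9 -0.3]
rel cm [-13.45 -21.29  -0.88] spin -342.21
```

View pics/s4.png

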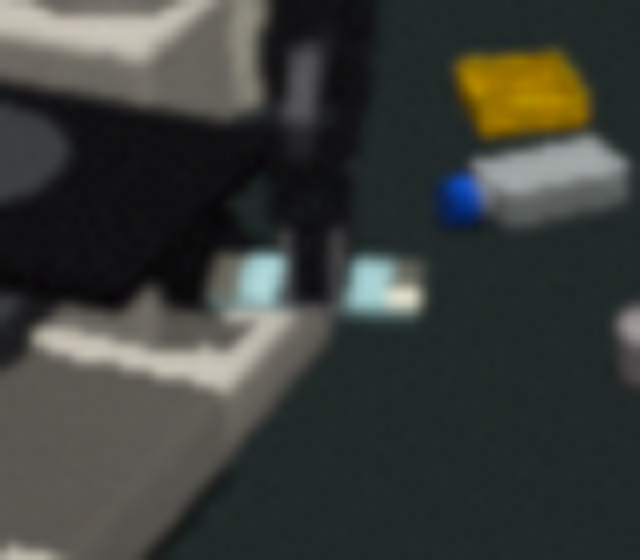

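The chamber is held at its middle, level. I'll carry it round the lamp column to a point in front of the clip.

Emit:
{"api": "arm_command", "payload": {"targets": [[-1.1,-17.9,-0.9,17.8,20],[-1.1,-17.9,-0.9,17.8,20],[-1.1,-17.9,-0.9,17.8,20],[-1.1,-17.9,-0.9,17.8,20],[-1.1,-17.9,-0.9,17.8,20],[-1.1,-17.9,-0.9,17.8,20],[-1.1,-17.9,-0.9,17.8,20],[-13.45,-21.3,-0.9,17.8,20],[-13.45,-21.3,-0.9,17.8,20],[-13.45,-21.3,-0.9,17.8,20],[-13.45,-21.3,-0.9,17.8,20],[-13.45,-21.3,4.6,17.8,20],[-13.45,-21.3,4.6,17.8,20],[-13.45,-21.3,4.6,17.8,20],[-13.45,-21.3,4.6,17.8,20]]}}

```text
t: 16.2
position: [565.1, 13.9, 206.1]
eef_rot: [3.141, 0.003, 2.893]
contact_force: [0.7, -0.4, 0.7]
width: 0.386
gripper_force: 30.1
```

Run:
```python
from h import *
s=get_state();T=s["position"]
h=np.radians(-14.3);ax=np.array([np.cos(h),np.sin(h),0])
for n in("top","side"):
    p,d=read_camera(n);c=proj(n,T)[0].astype(int)
    cv2.imwrite(f"pics/pre_{n}.png",cv2.resize(p[c[1]-45:c[1]+35,c[0]-40:c[0]+40,::-1],(400,400),interpolation=cv2.INTER_CUBIC))
    print(n,"crop origin",c-[40,45],"tcp px",proj(n,T).round(1))
    for r in pinpoint(n,"chamber_centre")[:3]:
        w=onz(n,r["point"],T[2]+.2);print(round(r["confidence"],2),np.round(r["point"],1),w.round(1),"along",((w-T)@ax).round(1))
cv2.imwrite("pics/pre.png",np.hstack([cv2.imread("pics/pre_top.png"),cv2.imread("pics/pre_side.png")]))
go(565.2,13.6,186.5,165.7);print(s["gripper_force"],s["joint_pos"].round(3))
```

```text
top crop origin [262 126] tcp px [[302.7 171. ]]
0.72 [211.5 299.7] [265.7 277.4 206.3] along -355.2
0.48 [211.2 202.5] [510.9 260.2 206.3] along -113.3
0.19 [232.4 246.5] [390.3 215.  206.3] along -219.1
side crop origin [255 144] tcp px [[295.3 189.2]]
0.69 [355.8 198.3] [352.7  53.1 206.3] along -215.5
0.68 [378.9 304.8] [249.8 557.4 206.3] along -439.8
0.68 [280.6 289.7] [479.6 540.  206.3] along -212.8
t 16.4 pos [565.4  13.4 205.5] rot [3.141e+00 3.000e-03 2.892e+00] w 0.383 F [-0.5 -0.5 -0.2]
rel cm [0.02 0.02 1.9 ] spin -0.0
30.062726140022278 [0.024 0.113 0.155 1.61  0.    0.273]
```

View pics/pre.png

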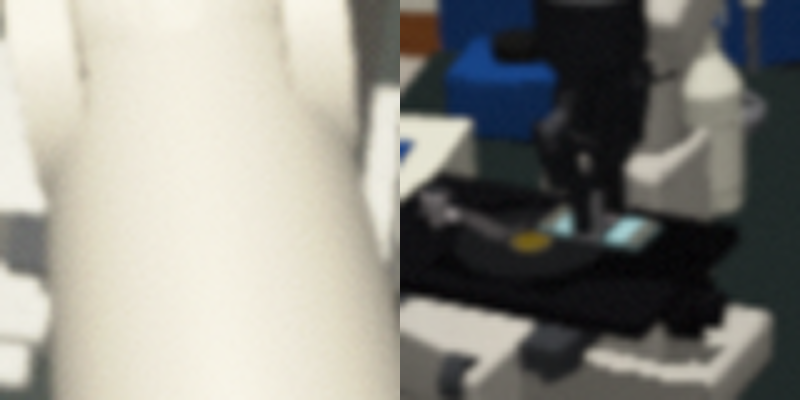

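The side view (right half) shows the chamber above the stage in front of the clip and in line with it, its front edge short of the yellow hole at (530,240). I'll lower it until it touches.

Emit:
{"api": "arm_command", "payload": {"targets": [[0,0,1.0,0,20],[0,0,1.5,0,20],[0,0,1.7,0,20],[0,0,1.8,0,20],[0,0,1.85,0,20],[0,0,1.85,0,20]]}}

```text
t: 17.0
position: [564.8, 13.2, 186.8]
eef_rot: [3.141, 0.002, 2.892]
contact_force: [-3.8, -0.0, 13.5]
width: 0.387
gripper_force: 33.1
```

Emit:
{"api": "arm_command", "payload": {"targets": [[0,0,-0.03,0,20],[0,0,-0.03,0,20],[0,0,-0.03,0,20]]}}

```text
t: 17.3
position: [564.8, 13.2, 186.8]
eef_rot: [3.141, 0.002, 2.892]
contact_force: [-1.9, -0.1, 12.2]
width: 0.385
gripper_force: 32.8
```

Run:
```python
from h import *
s=get_state();T=s["position"];print(T.round(1),s["contact_force"].round(1),s["gripper_force"])
h=np.radians(-14.3);R2=np.array([[np.cos(h),np.sin(h)],[-np.sin(h),np.cos(h)]])
p,d=read_camera("side")
tp=proj("side",T)[0]
for r in outline_of("side","chamber"):
    b=r["bbox"]
    if not(b[0]-25<tp[0]<b[2]+25 and b[1]-25<tp[1]<b[3]+25):continue
    w=np.array([R2@(onz("side",(x,y),189)-T)[:2] for y,x in np.argwhere(r["pixels"])])
    print(r["confidence"],np.round(b),"along",np.percentile(w[:,0],[0,2,98,100]).round(1),"across",np.percentile(w[:,1],[2,98]).round(1))
hs=cv2.cvtColor(p,cv2.COLOR_RGB2HSV).astype(int);v,u=np.mgrid[:400,:640]
q=proj("side",[618.5,0,185])[0]
m=(abs(hs[...,0]-27)<8)&(hs[...,1]>90)&(np.hypot(u-q[0],v-q[1])<9);c=np.argwhere(m).mean(0)[::-1]
print("hole px",c,m.sum(),"rel T along/across",R2@(onz("side",c,185)-T)[:2])
cv2.imwrite("pics/pl.png",cv2.resize(p[165:215,255:325,::-1],(790,564),interpolation=cv2.INTER_CUBIC))
```

```text
[564.8  13.2 186.8] [-1.9 -0.1 12.2] 32.77191638946533
0.65 [286. 191. 306. 197.] along [-38.5 -38.3  41.3  43. ] across [-18.1  23.2]
hole px [280.57142857 191.78571429] 28 rel T along/across [59.08287545  0.80809224]
```

View pics/pl.png

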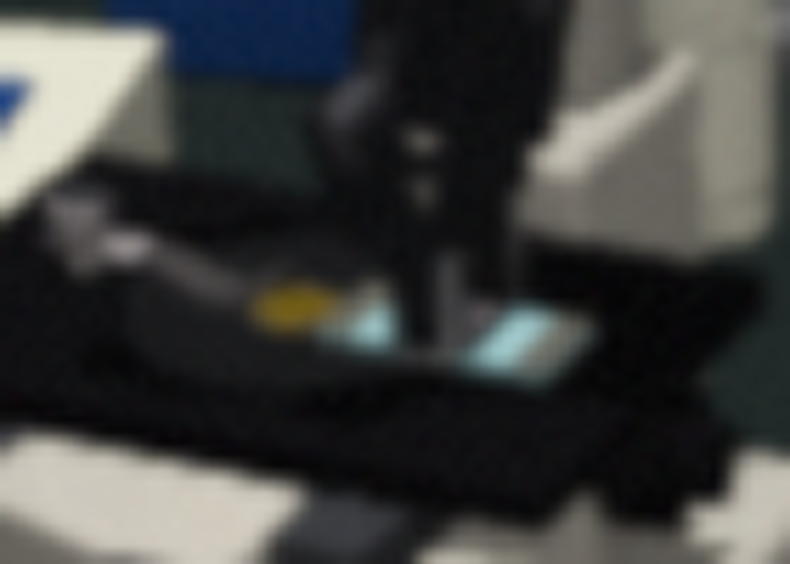

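The chamber lies flat in front of the hole (yellow at (290,305)) and the clip, aligned with both. The two cameras put the remaining travel at 54–57 mm, so I'll slide it 55.5 mm slowly.

Emit:
{"api": "arm_command", "payload": {"targets": [[-0.5,0,0,0,20],[-1.0,0,0,0,20],[-1.5,0,0,0,20],[-1.9,0,0,0,20],[-2.2,0,0,0,20],[-2.5,0,0,0,20],[-2.8,0,0,0,20],[-3.1,0,0,0,20],[-3.4,0,0,0,20],[-3.7,0,0,0,20],[-4.0,0,0,0,20],[-4.0,0,0,0,20]], "grip_force": 40}}

```text
t: 18.6
position: [603.6, 3.4, 186.9]
eef_rot: [3.141, 0.001, 2.892]
contact_force: [-3.2, 0.3, 11.7]
width: 0.378
gripper_force: 39.1
```

Emit:
{"api": "arm_command", "payload": {"targets": [[-0.2,0,0,0,20],[-0.4,0,0,0,20],[-0.6,0,0,0,20],[-0.8,0,0,0,20],[-1.0,0,0,0,20],[-1.2,0,0,0,20],[-1.4,0,0,0,20],[-1.55,0,0,0,20],[-1.55,0,0,0,20],[-1.55,0,0,0,20],[-1.55,0,0,0,20]]}}

```text
t: 19.7
position: [618.5, -0.4, 186.9]
eef_rot: [3.141, 0.002, 2.892]
contact_force: [-2.5, 1.1, 11.4]
width: 0.377
gripper_force: 39.0
```

Run:
```python
from h import *
s=get_state();T=s["position"];print(T.round(1),s["contact_force"].round(1),s["gripper_force"],s["width"])
h=np.radians(-14.3);R2=np.array([[np.cos(h),np.sin(h)],[-np.sin(h),np.cos(h)]])
p,d=read_camera("side");tp=proj("side",T)[0]
for r in outline_of("side","chamber"):
    b=r["bbox"]
    if not(b[0]-25<tp[0]<b[2]+25 and b[1]-25<tp[1]<b[3]+25):continue
    w=np.array([R2@(onz("side",(x,y),189)-T)[:2] for y,x in np.argwhere(r["pixels"])])
    print(r["confidence"],np.round(b),"along",np.percentile(w[:,0],[0,2,98,100]).round(1),"across",np.percentile(w[:,1],[2,98]).round(1))
print("hole side-only rel",(R2@(np.array([620.8,-1.9])-T[:2])).round(1))
# pale/cyan pixels near, along profile
hs=cv2.cvtColor(p,cv2.COLOR_RGB2HSV).astype(int);v,u=np.mgrid[:400,:640]
m=(hs[...,2]>110)&(np.hypot(u-tp[0],v-tp[1])<16)
w=np.array([R2@(onz("side",(x,y),189)-T)[:2] for y,x in np.argwhere(m)]);w=w[(abs(w[:,1])<18)&(abs(w[:,0])<60)]
print(np.histogram(w[:,0],bins=np.arange(-60,61,5)))
```

```text
[ 6.185e+02 -4.000e-01  1.869e+02] [-2.5  1.1 11.4] 39.01462912559509 0.3765056404916786Traceback (most recent call last):
  File "<stdin>", line 8, in <module>
  File "h.py", line 8, in onz
    K,R,t=cam(n);r=R.T@np.linalg.inv(K)@np.array([uv[0],uv[1],1.]);c=-R.T@t;return c+r*(z-c[2])/r[2]
          ~~~^^^
  File "h.py", line 4, in cam
    c=calibration(n);R=cv2.Rodrigues(np.array(c["rvec"],float))[0];return np.array(c["K"],float),R,np.array(c["tvec"],float).ravel()
ValueError: time passes only in moves, steps and waits
```

Run:
```python
from h import *
K,R,t=cam("side");Ki=np.linalg.inv(K);c=-R.T@t
s=get_state();T=s["position"];print(s["t"],s["contact_force"].round(1))
h=np.radians(-14.3);R2=np.array([[np.cos(h),np.sin(h)],[-np.sin(h),np.cos(h)]])
p,d=read_camera("side");tp=proj("side",T)[0]
def rel(m):
    px=np.argwhere(m)[:,::-1];r=np.c_[px,np.ones(len(px))]@Ki.T@R;w=c+r*((189-c[2])/r[:,2])[:,None];return (w-T)[:,:2]@R2.T
for r in outline_of("side","chamber"):
    b=r["bbox"]
    if b[0]-25<tp[0]<b[2]+25 and b[1]-25<tp[1]<b[3]+25:
        w=rel(r["pixels"]);print(r["confidence"],np.round(b),"along",np.percentile(w[:,0],[0,2,98,100]).round(1),"across",np.percentile(w[:,1],[2,98]).round(1))
print("hole side-only rel",(R2@(np.array([620.8,-1.9])-T[:2])).round(1))
hs=cv2.cvtColor(p,cv2.COLOR_RGB2HSV).astype(int);v,u=np.mgrid[:400,:640]
w=rel((hs[...,2]>110)&(np.hypot(u-tp[0],v-tp[1])<20));w=w[(abs(w[:,1])<16)&(abs(w[:,0])<60)]
print(np.histogram(w[:,0],bins=np.arange(-60,61,5))[0])
```

```text
19.8 [-3.   0.8 11.7]
hole side-only rel [ 2.6 -0.9]
[0 0 0 0 0 0 6 5 7 5 4 0 0 0 0 0 1 1 3 0 0 0 0 0]
```

Run:
```python
from h import *
K,R,t=cam("side");Ki=np.linalg.inv(K);c=-R.T@t
h=np.radians(-14.3);R2=np.array([[np.cos(h),np.sin(h)],[-np.sin(h),np.cos(h)]])
p,d=read_camera("side");s=get_state()
img=np.zeros_like(p);img[165:215,255:325]=cv2.resize(cv2.imread("pics/pl.png"),(70,50),interpolation=cv2.INTER_AREA)[:,:,::-1]
for P,T in((img,np.array([564.8,13.2,186.8])),(p,s["position"])):
    hs=cv2.cvtColor(P,cv2.COLOR_RGB2HSV).astype(int);m=(abs(hs[...,0]-93)<14)&(hs[...,1]>25)&(hs[...,2]>70)
    px=np.argwhere(m)[:,::-1];r=np.c_[px,np.ones(len(px))]@Ki.T@R;w=c+r*((189-c[2])/r[:,2])[:,None];w=(w-T)[:,:2]@R2.T
    k=(abs(w[:,1])<22)&(abs(w[:,0])<50);w=w[k];n=w[:,0]<0
    for q in(n,~n):print(q.sum(),w[q].mean(0).round(1),w[q].min(0).round(1),w[q].max(0).round(1))
print(s["contact_force"].round(1))
```

```text
37 [-16.7   2.4] [-35.4 -20.4] [-5.4 21.6]
12 [24.3 10.9] [16.  -1.9] [30.1 21.1]
38 [-17.    1.7] [-38.6 -21.7] [-4.8 21. ]
11 [25.2 13.8] [16.8  4. ] [31.2 21.8]
[-2.7  0.9 11.3]
```

```bash
python3 -c "
from workcell import *
print(sign_off())"
```

```text
the job is handed in; nothing more can be done
None
```

I handed the job in with the chamber still gripped at about 39 N, flat on the stage over the light hole and under the clip. From the cameras, its middle is within about 2 mm of the hole and it has not slipped in the grip. The clip's pressure was not measured, only inferred from how far the chamber reaches under it, and no verdict came back.

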